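# Close the degassing pot and hold the vacuum pump drawn

### The job

The mould inside the pot is to be degassed: put the lid on the open pot of the hand vacuum set, seated flat in its rim, and let go of it; only then draw the pump's piston rod straight up by its T-handle, without wrenching it sideways, until the middle of the handle's cross-bar is level with the pointer on the column beside it. Do not pull the rod out or shift the pointer, and leave the other things on the bench alone. Finish still holding the handle steady at that height: do not let it go.

Things in the scene. Friction and masses are not known exactly. Their poses are not given: they have to be found in the camera images.
- lid_knob (a point): Lid, lying knob up: aluminium disc 110 mm across, 8 thick; on it a black upright round knob 24 mm across, 36 tall; below it a tapered rubber plug 80 mm across, 8 deep. 0.25 kg. Point: on the knob's axis, 24 mm above the disc's top face (grip here), 12 below the knob's top, 32 above the disc's lower face, 40 above the plug's underside. z up; yaw does not matter.
- pot_rim (a point): Fixed open aluminium pot of the vacuum set, 110 mm across outside, mouth 90 mm, 80 tall. Point: centre of the mouth at the rim's top, z up. With the lid seated (plug in the mouth, disc on the rim) the knob point is 32 mm above this one. The pump axis is 190 mm away along this frame's -y.
- bore_mouth (a point): Centre of the hole in the top of the fixed square pump block (42 x 42 mm, top 35 mm above the pot's rim). The bore is vertical, round, about 18 mm across, 105 mm deep. z up; block sides along x and y.
- handle (a point): Cross-bar (54 x 14 x 16 mm, black) on top of the loose steel piston rod, 16 mm across, about 0.3 kg, that stands in the bore. Point: the bar's centre; x along the bar, y across it (grip the 14 mm), z up the rod. At the start the rod is fully in: this point 30 mm, the bar's underside 22 mm above the bore mouth. The bar may stand turned. Let go, the rod drops back.
- pointer_tip (a point): Tip of a small pointer clamped on a fixed 10 mm column 85 mm from the pump axis along the bore frame's +x; it points to the pump, its tip 52 mm from the axis. Its height is the mark for the cross-bar's middle: 35 to 65 mm above where that starts. It stays as set. Column top: 110 mm above the bore mouth. z up.
- brush_cup: White cup, 72 mm across and 90 mm tall, with brushes standing in it up to 170 mm. Leave alone. Origin: centre of its underside, z up.
- paint_jar: Small paint jar with a white cap, 36 mm across, 48 mm tall. Leave alone. Origin: centre of its underside, z up.
- glue_bottle: Small glue bottle, 40 mm across, 95 mm tall. Leave alone. Origin: centre of its underside, z up.
- mould: Rubber-coloured mould block, 70 x 50 x 30 mm. Leave alone. Origin: centre of its underside, z up.
- vacset: Fixed board of the vacuum set, 200 x 320 x 12 mm, carrying pot, pump block and column as one body. Origin: midway between pot and pump axes, on the board's underside, 2 mm above the table on the cutting mat; z up, y from pump to pot.
Things that resemble listed ones, but are neither listed nor needed, are in the scene too. Of the things that look like the part that bears lid_knob, the middle-sized one is meant.

How it is judged:
By the outcome, as a careful person would: the job done as asked, in the order asked, and still so for the second after the job is handed in, while the arm keeps its last pose, push and grip.
It also fails if it takes over 53 s, if anything falls off the work surface, if the arm or the gripper's body presses on something with over 40 N, if the wrist force passes 120 N, or if a joint passes its speed limit or range.

### The arm

A 6-joint arm with a two-finger parallel gripper is mounted at the origin on the work surface. World frame = base frame: x ahead of the robot, y to its left, z up, the work surface at z = 0. Lengths are in m, angles in rad, forces in N, time in s.
With the tool pointing down it reaches from about 0.35 to 0.85 m from the base axis. Payload 8.1 kg.
Tool frame: the origin (TCP) lies between the finger pads; the fingertips stand 8 mm ahead of it and the grasp point (between the pads) lies 11 mm behind it (robot.tip_reach is the y of the fingertips in the tool frame, in m); y points along the fingers, z is the direction in which the jaws open and shut, and the axes are right-handed (so a half turn about y gives the same grasp; the last joint's range is limited). The gripper opens to 93 mm and grips with 3 to 60 N. Pads are 15 mm wide; open, the fingers measure 128 mm over their backs; the gripper's body (75 mm by 188 mm) begins 65 mm behind the grasp point.
Start: joints at [1.165, 0.13, 1.488, -0, 1.523, -0.085], TCP at [0.189, 0.569, 0.227] pointing down, gripper open.
Joint ranges: [-2.96, 2.96], [-0.89, 2.26], [0.02, 2.5], [-1.34, 4.48], [0, 2.73], [-2.66, 2.66]. Speed limits (rad/s): [2.39, 2.39, 2.79, 3.14, 3.14, 3.14].

### API

Orientations are given as a rotation vector (axis times angle).
In Python, from plant import robot gives the robot as it stands.
- The arm moves only by the tool carry_out, never from a script. Its argument "increments" is a list of rows, each an object with "linear": the shift along the tool's x, y, z in m, a list of three; "yaw": the turn about the tool's y in rad. A call has 1 to 5 rows; each row is the pose to reach, as a shift and turn from the pose measured when the call began, along the tool's axes at that moment; what a row does not reach only later rows make up. A row lasts 1/8 s, in which the tool goes at most 62.5 mm and 10.7 degrees, less where a joint would pass 70% of its speed; a pose out of reach is approached as far as the arm can. A call with a gripper value outside its range is refused whole. "gripper" is the opening, from 0 (shut) to 1 (fully open), set as the call begins (left out, the last holds). The fingers move at their own pace and stop on an object; "newtons" is the grip in N (left out, the last holds). Time passes only in rows, so rows that repeat a pose let the fingers close. It gives the time, the measured TCP pose, the force and the opening at its end, in the units of the state.
- robot.read_state(): the state, without advancing time (a new reading comes with each control period).
- robot.read_camera(name): name is "scene" or "top" or "wrist"; returns the picture (384x512x3 uint8, blue, green, red); there is no depth.
- robot.camera_params(name): a dict with "fov_y" (degrees; the focal length in pixels is half the picture's height over the tangent of half this angle, whatever the lens; pixels are square), "cx", "cy" (the principal point, pixels), "R" (3x3) and "t" (3): a world point X has camera coordinates R X + t. Camera axes: x right, y down, z forward; pixel columns grow to the right and rows downward; lengths in m; the calibration is good to about 2 mm. A picture is of the moment at which its call begins: read the wrist's pose just before it. camera_params takes no time and is no camera call; for the wrist camera it gives the pose at the moment of the call.
- robot.close_job(): hands the job in, once; it reports no verdict.
The state is a dict: "t": time; "q": joint angles; "dq": joint speeds; "joint_torque": joint torques, N m; "tool_pos": TCP position; "orientation": TCP orientation; "force": force on the tool from outside, world axes, zero at the start; "wrist_torque": the same for the moment, N m; "opening": finger opening in m.
Only numpy, scipy, OpenCV 4.12 (cv2) and the standard library are available. Lean on these libraries where they do the work, as an engineer would, in place of code of your own. Each camera call takes 0.05 s, during which the arm holds its last target.

## Working session

There is one attempt and no reset: what is moved stays moved. The work goes in short steps, Python scripts to look and compute and a tool call to move; the robot and the scene stay as the last step left them, time stands still between calls to the robot, and variables do not carry over. Pictures are saved under pics/ and viewed, and the job is handed in when it is done.

Besides the shell and the picture viewer there is one more tool, called after ">>>" as name([rows], argument=value, ...), one row to a line, values as JSON. carry_out: Moves the arm, as the interface text tells. Its arguments: {"type":"object","properties":{"increments":{"type":"array","items":{"type":"object","properties":{"linear":{"type":"array","items":{"type":"number"}},"yaw":{"type":"number"}}}},"gripper":{"type":"number"},"newtons":{"type":"number"}},"required":["increments"]}

```bash
ls; mkdir -p pics; python3 - <<'E'
from plant import robot
import cv2,numpy as np
np.set_printoptions(precision=4,suppress=True)
s=robot.read_state();print(s)
for n in("scene","top","wrist"):
    p=robot.camera_params(n);print(n,p)
    cv2.imwrite(f"pics/{n}0.png",robot.read_camera(n))
E
```

```text
pics
{'t': 0.0, 'q': array([ 1.1646,  0.1312,  1.4893, -0.    ,  1.523 , -0.0854]), 'dq': array([0.0001, 0.0002, 0.0002, 0.0021, 0.0001, 0.0003]), 'joint_torque': array([ -0.0029, -55.9847, -49.1743,   0.0764,   0.0364,  -0.0002]), 'tool_pos': array([0.189 , 0.5689, 0.2256]), 'orientation': array([-1.5579,  0.2522, -0.2515]), 'force': array([0.0035, 0.2413, 0.449 ]), 'wrist_torque': array([-0.0392, -0.0555, -0.0024]), 'opening': 0.09296133351369343}
scene {'fov_y': 51.505003790380314, 'cx': 254.92414988201102, 'cy': 202.23870208969015, 'R': array([[-0.3809,  0.9246,  0.001 ],
       [ 0.5636,  0.233 , -0.7925],
       [-0.733 , -0.3013, -0.6098]]), 't': array([ 0.1068, -0.1562,  1.7049])}
top {'fov_y': 45.654288686353134, 'cx': 248.03151721195013, 'cy': 195.63015188412888, 'R': array([[-0.0036, -0.9998, -0.0188],
       [-0.9952,  0.0054, -0.0975],
       [ 0.0976,  0.0183, -0.9951]]), 't': array([0.0831, 0.4916, 1.6846])}
wrist {'fov_y': 71.8760210549923, 'cx': 255.3137184551364, 'cy': 192.22477644395457, 'R': array([[ 0.3139,  0.9494, -0.0024],
       [ 0.9124, -0.3009,  0.2775],
       [ 0.2628, -0.0893, -0.9607]]), 't': array([-0.5987, -0.0333,  0.3911])}
```

View pics/scene0.png

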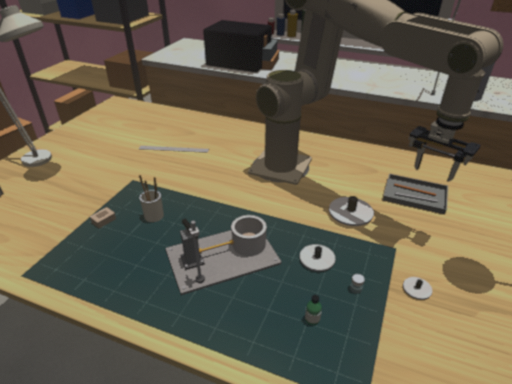

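View pics/top0.png

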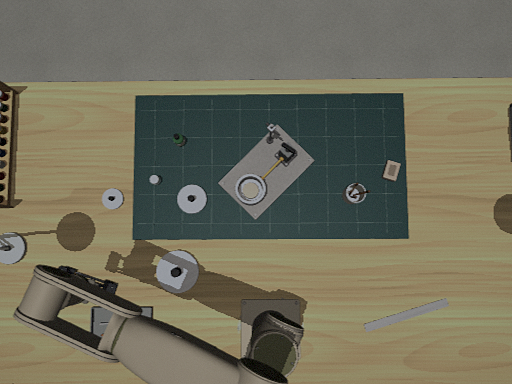

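View pics/wrist0.png

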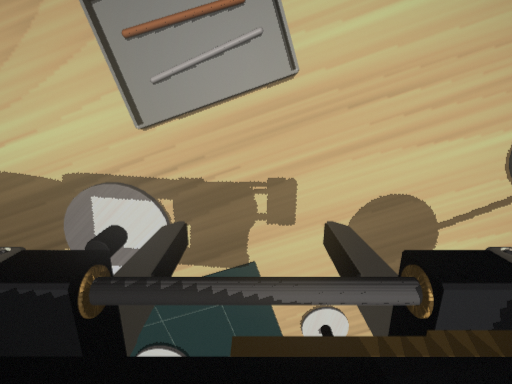

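```bash
cat > h.py <<'E'
import numpy as np,cv2
from scipy.spatial.transform import Rotation as Ro
from plant import robot
np.set_printoptions(precision=4,suppress=True)
def ray(p,u,v):
    f=192/np.tan(np.radians(p["fov_y"])/2)
    R=np.array(p["R"]);t=np.array(p["t"])
    d=R.T@np.array([(u-p["cx"])/f,(v-p["cy"])/f,1.]);return -R.T@t,d/np.linalg.norm(d)
def onz(p,u,v,z):
    c,d=ray(p,u,v);return c+d*(z-c[2])/d[2]
def proj(p,X):
    f=192/np.tan(np.radians(p["fov_y"])/2)
    c=np.array(p["R"])@X+np.array(p["t"]);return np.array([p["cx"]+f*c[0]/c[2],p["cy"]+f*c[1]/c[2]])
def tri(rs):
    A=np.zeros((3,3));b=np.zeros(3)
    for c,d in rs:
        P=np.eye(3)-np.outer(d,d);A+=P;b+=P@c
    x=np.linalg.solve(A,b);return x,[np.linalg.norm((np.eye(3)-np.outer(d,d))@(x-c)) for c,d in rs]
def incr(target,yawdeg=None):
    s=robot.read_state();R=Ro.from_rotvec(s["orientation"]).as_matrix()
    return R.T@(np.array(target)-s["tool_pos"])
def crop(im,u0,v0,u1,v1,k,name):
    cv2.imwrite(name,cv2.resize(im[v0:v1,u0:u1],None,fx=k,fy=k,interpolation=cv2.INTER_CUBIC))
E
python3 - <<'E'
from h import *
t=cv2.imread("pics/top0.png");s=cv2.imread("pics/scene0.png")
crop(t,100,110,320,240,3.6,"pics/tc.png")
crop(s,150,180,450,330,2.6,"pics/sc.png")
st=robot.read_state();print(Ro.from_rotvec(st["orientation"]).as_matrix())
p=robot.camera_params("top")
for u,v in[(113,198),(192,199),(177,271)]:print(onz(p,u,v,.02))
E
```

```text
[[ 0.949  -0.0005  0.3153]
 [-0.3153 -0.0013  0.949 ]
 [-0.0001 -1.     -0.0014]]
[0.4862 0.5911 0.02  ]
[0.4808 0.2919 0.02  ]
[0.213  0.3454 0.02  ]
```

View pics/tc.png

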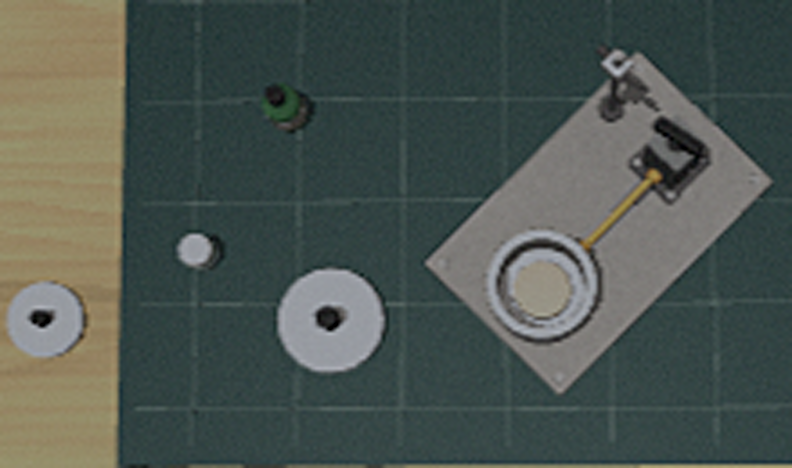

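View pics/sc.png

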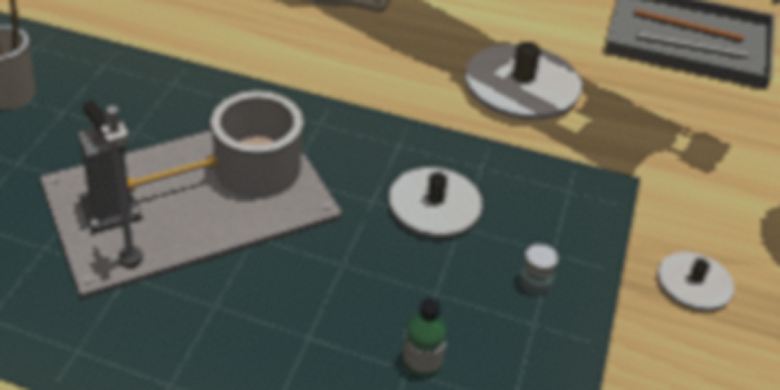

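```bash
python3 - <<'E'
from h import *
t=cv2.imread("pics/top0.png");p=robot.camera_params("top")
g=cv2.cvtColor(t,cv2.COLOR_BGR2HSV)
m=((g[...,2]>110)&(g[...,1]<60)).astype(np.uint8)
m[:, :175]=0
cs,_=cv2.findContours(m,cv2.RETR_EXTERNAL,cv2.CHAIN_APPROX_NONE)
for c in cs:
    if cv2.contourArea(c)>100:
        x,y,w,h=cv2.boundingRect(c)
        e=cv2.fitEllipse(c);print((x,y,w,h),e)
        if 180<e[0][0]<200 and 190<e[0][1]<210:
            P=np.array([onz(p,*q[0],.018) for q in c]);print("lid",(P.max(0)+P.min(0))/2,P.max(0)-P.min(0))
print(t[199,180],t[189,238],t[175,270])
# rim
for (u,v) in [(252,189)]: print("pot",onz(p,u,v,.094))
for (u,v) in [(286.5,153)]: print("pump",onz(p,u,v,.129))
print("bar ends",onz(p,100+657/3.6,110+122/3.6,.165),onz(p,100+706/3.6,110+155/3.6,.165))
print("col",onz(p,100+612/3.6,110+108/3.6,.014))
print("clamp", onz(p,100+617/3.6,110+63/3.6,.2))
E
```

```text
(175, 340, 106, 44) ((205.19253540039062, 367.9430847167969), (35.437862396240234, 116.2484130859375), 102.26854705810547)
(237, 320, 15, 37) ((243.9100799560547, 334.70562744140625), (13.359474182128906, 37.270206451416016), 179.49839782714844)
(364, 298, 85, 34) ((405.591552734375, 314.835693359375), (8.655941009521484, 130.71229553222656), 72.40153503417969)
(175, 268, 13, 21) ((179.9687957763672, 278.5825500488281), (8.070446968078613, 21.31902503967285), 25.856334686279297)
(175, 250, 22, 15) ((184.88653564453125, 255.89051818847656), (6.929990291595459, 24.903356552124023), 116.27474975585938)
(177, 185, 30, 28) ((191.3318328857422, 198.55374145507812), (27.641708374023438, 28.724740982055664), 82.68251037597656)
lid [0.4831 0.2942 0.018 ] [0.1024 0.1097 0.    ]
(383, 160, 18, 21) ((391.45623779296875, 169.98312377929688), (14.44859790802002, 20.64273452758789), 15.657074928283691)
(218, 124, 96, 95) ((265.4491882324219, 171.42990112304688), (61.26823806762695, 97.9476318359375), 44.55720138549805)
(428, 0, 42, 25) ((451.9335632324219, 9.583595275878906), (20.569164276123047, 40.14237976074219), 107.65406036376953)
(175, 0, 325, 81) ((309.8890686035156, 41.095062255859375), (89.17247009277344, 344.209228515625), 92.09255981445312)
[163 156 153] [58 59 63] [124 126 129]
pot [0.5091 0.0652 0.094 ]
pump [ 0.6329 -0.058   0.129 ]
bar ends [ 0.6581 -0.0421  0.165 ] [ 0.6255 -0.0888  0.165 ]
col [ 0.7057 -0.0035  0.014 ]
clamp [ 0.7077 -0.0028  0.2   ]
```

```bash
python3 - <<'E'
from h import *
s=robot.read_state();R=Ro.from_rotvec(s["orientation"]).as_matrix()
p=robot.camera_params("wrist");c,d=ray(p,p["cx"],p["cy"])
print("cam in tool",R.T@(c-s["tool_pos"]),"fwd",R.T@d)
# where does image (256,130) hit z=.03 relative to TCP in tool
for z in(.03,.1):print(z,R.T@(onz(p,256,130,z)-s["tool_pos"]))
print("move tcp above lid",incr([.483,.294,.2]))
# target such that lid at (256,130)
off=onz(p,256,130,.03)-s["tool_pos"]
print("see lid",incr(np.array([.483,.294,.2256])-np.r_[off[:2],0]))
E
```

```text
cam in tool [-0.0774 -0.1578 -0.0002] fwd [ 0.2777  0.9607 -0.0004]
0.03 [-0.0595  0.1959  0.0004]
0.1 [-0.063   0.1259  0.0003]
move tcp above lid [ 0.3657  0.026  -0.1683]
see lid [ 0.4252  0.0004 -0.1684]
```

>>> carry_out([
  {"linear":[0.06,0,-0.02],"yaw":0},
  {"linear":[0.12,0,-0.05],"yaw":0},
  {"linear":[0.17,0,-0.07],"yaw":0},
  {"linear":[0.22,0,-0.09],"yaw":0},
  {"linear":[0.27,0,-0.11],"yaw":0},
])

```text
t: 0.78
tool_pos: [0.4116, 0.378, 0.2257]
orientation: [-1.558, 0.252, -0.251]
force: [1.0, -0.3, 0.1]
opening: 0.0927
```

```bash
python3 - <<'E'
from h import *
s=robot.read_state();print(s["t"],s["tool_pos"],s["force"])
off=np.array([-.0595,0,0]);R=Ro.from_rotvec(s["orientation"]).as_matrix();print(R)
print(incr(np.array([.483,.294,.2256])-R@off))
E
```

```text
0.775 [0.4116 0.378  0.2257] [ 0.9888 -0.2596  0.1163]
[[ 0.949  -0.0007  0.3154]
 [-0.3154 -0.0014  0.949 ]
 [-0.0003 -1.     -0.0016]]
[ 0.1538  0.0002 -0.0572]
```

>>> carry_out([
  {"linear":[0.06,0,-0.02],"yaw":0},
  {"linear":[0.11,0,-0.04],"yaw":0},
  {"linear":[0.154,0,-0.057],"yaw":0},
  {"linear":[0.154,0,-0.057],"yaw":0},
])

```text
t: 1.27
tool_pos: [0.5417, 0.2726, 0.225]
orientation: [-1.558, 0.256, -0.255]
force: [-0.9, 0.7, 0.6]
opening: 0.0929
```

```bash
python3 - <<'E'
from h import *
import json
s=robot.read_state();print(s["t"],s["tool_pos"],abs(s["dq"]).max())
p=robot.camera_params("wrist");im=robot.read_camera("wrist");cv2.imwrite("pics/w1.png",im)
import pickle;pickle.dump(p,open("w1.pkl","wb"))
E
```

```text
1.275 [0.5417 0.2726 0.225 ] 0.05816851705415889
```

View pics/w1.png

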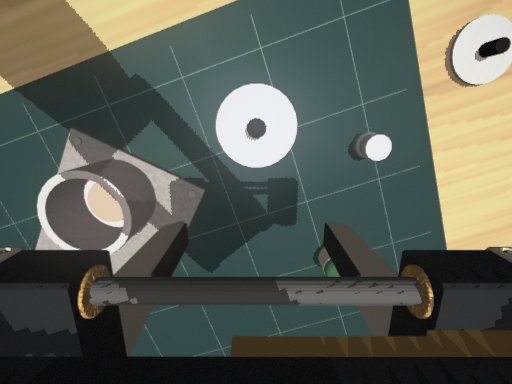

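```bash
python3 - <<'E'
from h import *
import pickle
p=pickle.load(open("w1.pkl","rb"));im=cv2.imread("pics/w1.png")
g=cv2.cvtColor(im,cv2.COLOR_BGR2GRAY)
m=(g>170).astype(np.uint8);cs,_=cv2.findContours(m,cv2.RETR_EXTERNAL,cv2.CHAIN_APPROX_NONE)
for c in cs:
    if cv2.contourArea(c)>3000:
        x,y,w,h=cv2.boundingRect(c)
        P=np.array([onz(p,*q[0],.018) for q in c]).astype(np.float32)
        print((x,y,w,h),cv2.minEnclosingCircle(P[:,:2]),cv2.fitEllipse(P[:,:2]*1000))
k=(g<75).astype(np.uint8);k[:100]=0;k[150:]=0;k[:,:235]=0;k[:,280:]=0
cs,_=cv2.findContours(k,cv2.RETR_EXTERNAL,cv2.CHAIN_APPROX_NONE)
for c in cs:
    if cv2.contourArea(c)>30:
        M=cv2.minEnclosingCircle(c);print("knob",M,onz(p,*M[0],.054),onz(p,*M[0],.036))
s=cv2.imread("pics/scene0.png");ps=robot.camera_params("scene")
print("scene proj knob pt",proj(ps,np.array([.484,.293,.054])))
crop(im,200,60,310,180,5,"pics/w1c.png")
E
```

```text
Traceback (most recent call last):
cv2.error: OpenCV(4.12.0) /io/opencv/modules/imgproc/src/shapedescr.cpp:201: error: (-215:Assertion failed) count >= 0 && (depth == CV_32F || depth == CV_32S) in function 'minEnclosingCircle'
```

```bash
python3 - <<'E'
from h import *
import pickle
p=pickle.load(open("w1.pkl","rb"));im=cv2.imread("pics/w1.png")
g=cv2.cvtColor(im,cv2.COLOR_BGR2GRAY)
m=(g>170).astype(np.uint8);cs,_=cv2.findContours(m,cv2.RETR_EXTERNAL,cv2.CHAIN_APPROX_NONE)
for c in cs:
    if 3000<cv2.contourArea(c)<9000:
        x,y,w,h=cv2.boundingRect(c)
        P=np.array([onz(p,*q[0],.018)[:2] for q in c]).astype(np.float32).reshape(-1,1,2).copy()
        print((x,y,w,h),cv2.minEnclosingCircle(P),cv2.fitEllipse(P*1000))
k=(g<75).astype(np.uint8);k[:100]=0;k[150:]=0;k[:,:235]=0;k[:,280:]=0
cs,_=cv2.findContours(k,cv2.RETR_EXTERNAL,cv2.CHAIN_APPROX_NONE)
for c in cs:
    if cv2.contourArea(c)>30:
        M=cv2.minEnclosingCircle(c);print("knob",M,onz(p,*M[0],.054),onz(p,*M[0],.036))
ps=robot.camera_params("scene")
print("scene proj knob pt",proj(ps,np.array([.484,.293,.054])))
crop(im,200,60,310,180,5,"pics/w1c.png")
E
```

```text
(216, 84, 81, 84) ((0.48201513290405273, 0.2929375469684601), 0.054988328367471695) ((481.9759521484375, 292.7005615234375), (107.95736694335938, 108.10511779785156), 77.65834045410156)
(66, 0, 170, 51) ((0.30374088883399963, 0.21998119354248047), 0.10062352567911148) ((312.7022705078125, 189.09173583984375), (48.688838958740234, 209.35000610351562), 167.0650634765625)
scene proj knob pt [317.5797 248.2237]
```

View pics/w1c.png

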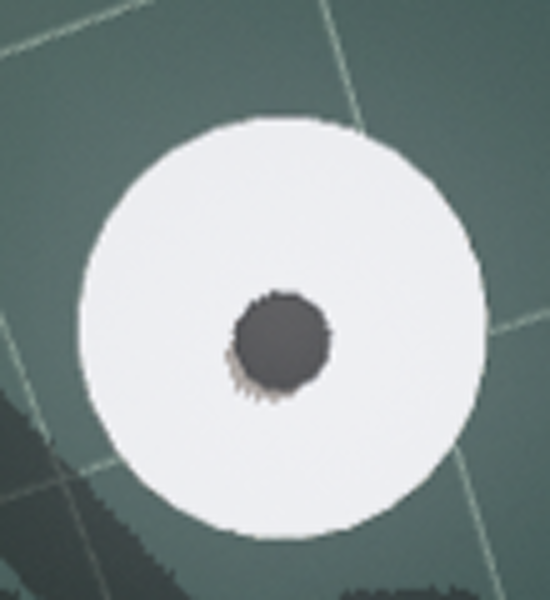

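```bash
python3 - <<'E'
from h import *
import pickle
p=pickle.load(open("w1.pkl","rb"))
print(onz(p,256.4,128.4,.054))
print(incr([.482,.2927,.1]),incr([.482,.2927,.031]))
E
```

```text
[0.4824 0.293  0.054 ]
[-0.0611  0.1252 -0.0006] [-0.061   0.1942 -0.0005]
```

>>> carry_out([
  {"linear":[-0.04,0.03,0],"yaw":0},
  {"linear":[-0.061,0.07,-0.0005],"yaw":0},
  {"linear":[-0.061,0.12,-0.0005],"yaw":0},
  {"linear":[-0.061,0.16,-0.0005],"yaw":0},
  {"linear":[-0.061,0.18,-0.0005],"yaw":0},
], gripper=0.6, newtons=25)

```text
t: 1.95
tool_pos: [0.4794, 0.2929, 0.0426]
orientation: [-1.56, 0.257, -0.249]
force: [0.8, 0.2, -0.3]
opening: 0.0561
```

```bash
python3 - <<'E'
from h import *
s=robot.read_state();print(s["tool_pos"],s["force"],s["opening"])
print(incr([.482,.2927,.031]))
E
```

```text
[0.4794 0.2929 0.0426] [ 0.8299  0.1854 -0.2577] 0.0561197854044807
[0.0026 0.0116 0.0007]
```

>>> carry_out([
  {"linear":[0.0025,0.006,0.0005],"yaw":0},
  {"linear":[0.0025,0.0115,0.0005],"yaw":0},
  {"linear":[0.0025,0.0115,0.0005],"yaw":0},
])

```text
t: 2.33
tool_pos: [0.4826, 0.2929, 0.0321]
orientation: [-1.559, 0.256, -0.25]
force: [0.5, -0.1, -0.4]
opening: 0.0559
```

>>> carry_out([
  {"linear":[0,0,0],"yaw":0},
  {"linear":[0,0,0],"yaw":0},
  {"linear":[0,0,0],"yaw":0},
  {"linear":[0,0,0],"yaw":0},
], gripper=0)

```text
t: 2.82
tool_pos: [0.4827, 0.2929, 0.0323]
orientation: [-1.559, 0.256, -0.25]
force: [0.1, 0.2, 1.0]
opening: 0.0233
```

>>> carry_out([
  {"linear":[0,-0.03,0],"yaw":0},
  {"linear":[0,-0.08,0],"yaw":0},
  {"linear":[0,-0.13,0],"yaw":0},
  {"linear":[0,-0.18,0],"yaw":0},
  {"linear":[0,-0.22,0],"yaw":0},
])

```text
t: 3.45
tool_pos: [0.4836, 0.2935, 0.2542]
orientation: [-1.558, 0.255, -0.251]
force: [-0.2, -0.6, -2.8]
opening: 0.0232
```

```bash
python3 - <<'E'
from h import *
s=robot.read_state();print(s["tool_pos"],s["force"],s["opening"])
cv2.imwrite("pics/s2.png",robot.read_camera("scene"))
print(incr([.566,.046,.27]))
E
```

```text
[0.4836 0.2935 0.2542] [-0.1672 -0.5999 -2.8342] 0.023196196252209186
[ 0.155  -0.0096 -0.2102]
```

View pics/s2.png

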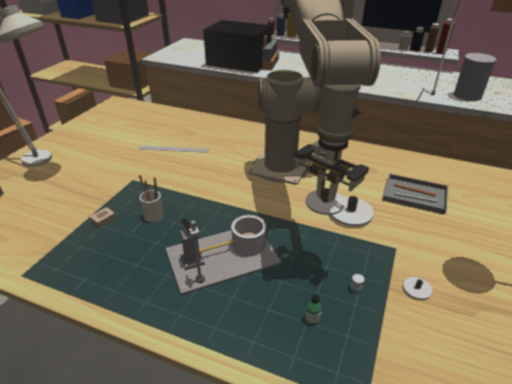

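Lid is lifted (seen at 325,200, level, weight ~2.6 N); large one stayed at (351,210). Move to view the pot and pump.

>>> carry_out([
  {"linear":[0.03,-0.01,-0.045],"yaw":0},
  {"linear":[0.065,-0.02,-0.09],"yaw":0},
  {"linear":[0.1,-0.02,-0.135],"yaw":0},
  {"linear":[0.13,-0.02,-0.175],"yaw":0},
  {"linear":[0.155,-0.02,-0.21],"yaw":0},
])

```text
t: 4.12
tool_pos: [0.566, 0.0442, 0.2793]
orientation: [-1.554, 0.252, -0.255]
force: [0.4, -1.0, -3.0]
opening: 0.0234
```

>>> carry_out([
  {"linear":[0,0,0],"yaw":0},
])

```text
t: 4.25
tool_pos: [0.5662, 0.0412, 0.2782]
orientation: [-1.555, 0.256, -0.257]
force: [-1.0, 0.5, -2.4]
opening: 0.0234
```

```bash
python3 - <<'E'
from h import *
import pickle
s=robot.read_state();print(s["t"],s["tool_pos"],abs(s["dq"]).max())
p=robot.camera_params("wrist");im=robot.read_camera("wrist");cv2.imwrite("pics/w2.png",im)
pickle.dump(p,open("w2.pkl","wb"))
E
```

```text
4.25 [0.5662 0.0412 0.2782] 0.026265665563675124
```

View pics/w2.png

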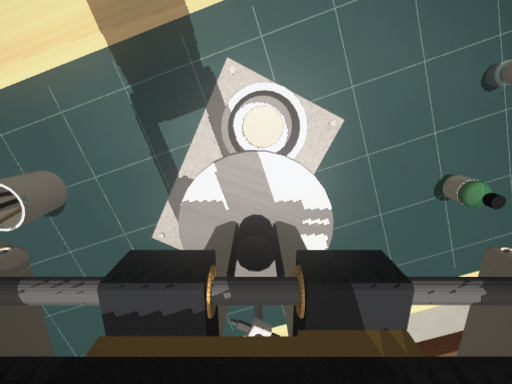

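```bash
python3 - <<'E'
from h import *
import pickle
p=pickle.load(open("w2.pkl","rb"));im=cv2.imread("pics/w2.png")
crop(im,150,40,360,180,3.8,"pics/w2c.png")
# warp plane z=.094 to top-down at 2px/mm  (ray cast onto plane)
c0=onz(p,264,125,.094);print(c0)
E
```

```text
[0.5071 0.0724 0.094 ]
```

View pics/w2c.png

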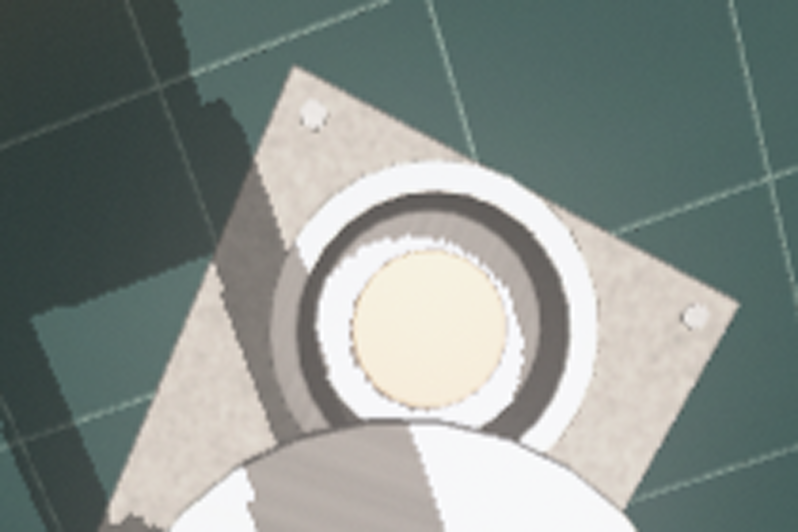

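```bash
python3 - <<'E'
from h import *
import pickle
from scipy.optimize import least_squares
p=pickle.load(open("w2.pkl","rb"));im=cv2.imread("pics/w2.png").astype(float).mean(2)
im=cv2.GaussianBlur(im,(0,0),.6)
def scan(c0,rlo,rhi,sign):
    out=[]
    for a in np.radians(np.arange(0,360,6)):
        rs=np.arange(rlo,rhi,.0005);P=[proj(p,c0+r*np.array([np.cos(a),np.sin(a),0])) for r in rs]
        uv=np.array(P,np.float32)
        if uv[:,1].max()>150: continue
        v=cv2.remap(im.astype(np.float32),uv[:,:1].copy(),uv[:,1:].copy(),cv2.INTER_LINEAR).ravel()
        gd=np.gradient(v)*sign;i=gd.argmax()
        if gd[i]>2: out.append(onz(p,*P[i],c0[2])[:2])
    return np.array(out)
def fit(P):
    f=least_squares(lambda x:np.hypot(*(P-x[:2]).T)-x[2],[*P.mean(0),.05],loss="soft_l1",f_scale=.0005)
    return f.x,np.abs(f.fun).mean(),len(P)
c0=onz(p,264,125,.094)
P=scan(c0,.037,.0505,1);print("inner",fit(P));c1=np.r_[fit(P)[0][:2],.094]
P=scan(c1,.040,.05,1);print("inner2",fit(P))
P=scan(c1,.050,.062,-1);print("outer",fit(P))
# board screws/corners on z=.014
k=3.8
for n,(u,v) in dict(corner1=(294,67),corner2=(740,304),s1=(314,115),s2=(695,316)).items():print(n,onz(p,150+u/k,40+v/k,.014))
print("s3",onz(p,161,235,.014))
E
```

```text
inner (array([0.5107, 0.0706, 0.0452]), np.float64(0.00023812505872761842), 43)
inner2 (array([0.5106, 0.0706, 0.0451]), np.float64(0.00025398845780013474), 41)
outer (array([0.5104, 0.0711, 0.0541]), np.float64(0.0008678413435522123), 39)
corner1 [0.4038 0.0532 0.014 ]
corner2 [0.543  0.1939 0.014 ]
s1 [0.4219 0.0547 0.014 ]
s2 [0.5418 0.1755 0.014 ]
s3 [ 0.6295 -0.1536  0.014 ]
```

```bash
python3 - <<'E'
from h import *
s=robot.read_state();print(Ro.from_rotvec(s["orientation"]).as_matrix())
print(incr([.5106,.0708,.20]),incr([.5106,.0708,.14]))
E
```

```text
[[ 0.9474  0.0006  0.3201]
 [-0.3201  0.0013  0.9474]
 [ 0.0002 -1.      0.0015]]
[-0.0613  0.078   0.0089] [-0.0613  0.138   0.0088]
```

>>> carry_out([
  {"linear":[-0.03,0.01,0.004],"yaw":0},
  {"linear":[-0.06,0.04,0.009],"yaw":0},
  {"linear":[-0.0613,0.078,0.009],"yaw":0},
  {"linear":[-0.0613,0.11,0.009],"yaw":0},
  {"linear":[-0.0613,0.13,0.009],"yaw":0},
])

```text
t: 4.92
tool_pos: [0.5089, 0.0723, 0.1456]
orientation: [-1.555, 0.256, -0.252]
force: [-0.1, 0.3, -2.0]
opening: 0.0233
```

```bash
python3 - <<'E'
from h import *
print(robot.read_state()["tool_pos"],incr([.5106,.0708,.117]))
E
```

```text
[0.5089 0.0723 0.1456] [ 0.0022  0.0286 -0.0009]
```

>>> carry_out([
  {"linear":[0.002,0.008,-0.001],"yaw":0},
  {"linear":[0.002,0.016,-0.001],"yaw":0},
  {"linear":[0.002,0.022,-0.001],"yaw":0},
  {"linear":[0.002,0.026,-0.001],"yaw":0},
])

```text
t: 5.42
tool_pos: [0.5108, 0.0709, 0.1198]
orientation: [-1.554, 0.256, -0.253]
force: [-0.2, -0.3, -2.1]
opening: 0.0236
```

```bash
python3 - <<'E'
from h import *
s=robot.read_state();print(s["tool_pos"],s["force"],incr([.5106,.0708,.1155]))
cv2.imwrite("pics/s3.png",robot.read_camera("scene"));im=robot.read_camera("scene");crop(im,150,150,300,300,4,"pics/s3.png")
E
```

```text
[0.5108 0.0709 0.1198] [-0.2316 -0.2798 -2.0878] [-0.0002  0.0043 -0.0001]
```

View pics/s3.png

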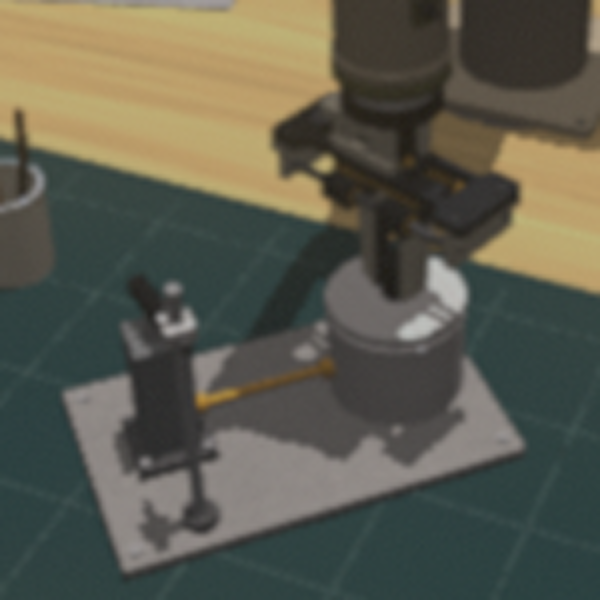

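>>> carry_out([
  {"linear":[0,0.002,0],"yaw":0},
  {"linear":[0,0.0035,0],"yaw":0},
  {"linear":[0,0.0045,0],"yaw":0},
  {"linear":[0,0.0045,0],"yaw":0},
])

```text
t: 6.02
tool_pos: [0.5108, 0.0708, 0.1162]
orientation: [-1.554, 0.256, -0.253]
force: [-4.5, 0.1, 5.9]
opening: 0.0235
```

>>> carry_out([
  {"linear":[0,0,0],"yaw":0},
  {"linear":[0,0,0],"yaw":0},
  {"linear":[0,0,0],"yaw":0},
], gripper=0.6)

```text
t: 6.4
tool_pos: [0.5108, 0.0708, 0.1162]
orientation: [-1.554, 0.256, -0.253]
force: [-0.1, -0.6, 0.2]
opening: 0.049
```

>>> carry_out([
  {"linear":[0,-0.02,0],"yaw":0},
  {"linear":[0,-0.06,0],"yaw":0},
  {"linear":[0,-0.11,0],"yaw":0},
  {"linear":[0,-0.16,0],"yaw":0},
  {"linear":[0,-0.19,0],"yaw":0},
])

```text
t: 7.02
tool_pos: [0.5118, 0.0705, 0.3094]
orientation: [-1.554, 0.253, -0.256]
force: [0.3, -0.2, -0.3]
opening: 0.0558
```

```bash
python3 - <<'E'
from h import *
import pickle
s=robot.read_state();print(s["t"],s["tool_pos"],s["force"],s["q"])
p=robot.camera_params("wrist");im=robot.read_camera("wrist");cv2.imwrite("pics/w3.png",im)
pickle.dump(p,open("w3.pkl","wb"))
im=robot.read_camera("top");cv2.imwrite("pics/t3.png",im);crop(im,200,100,340,240,4,"pics/t3c.png")
im=robot.read_camera("scene");cv2.imwrite("pics/s4.png",im);crop(im,150,180,300,300,4,"pics/s4c.png")
E
```

```text
7.025 [0.5118 0.0705 0.3094] [ 0.2608 -0.2463 -0.2753] [ 0.0365 -0.1183  1.5886  0.0017  1.669  -1.2099]
```

View pics/w3.png

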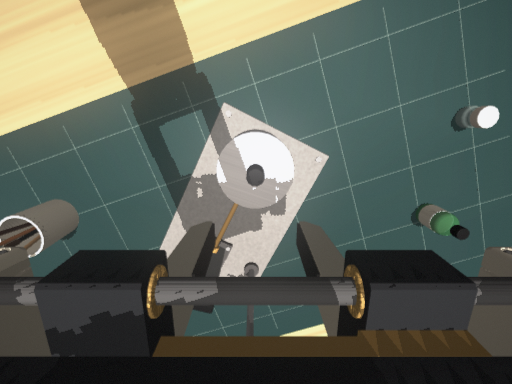

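View pics/s4c.png

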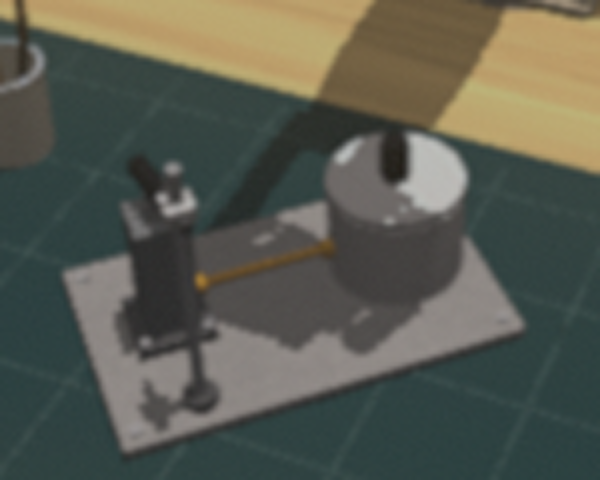

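View pics/t3c.png

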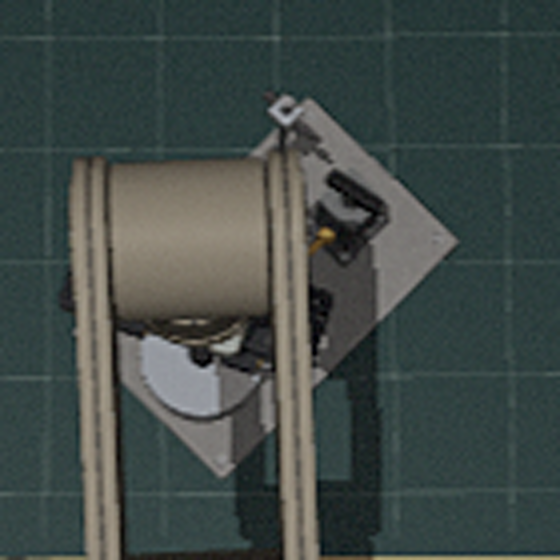

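```bash
python3 - <<'E'
from h import *
print(incr([.611,-.112,.31]))
E
```

```text
[ 0.1519 -0.0021 -0.1415]
```

>>> carry_out([
  {"linear":[0.015,0,-0.014],"yaw":0.18},
  {"linear":[0.03,0,-0.028],"yaw":0.36},
  {"linear":[0.045,0,-0.042],"yaw":0.54},
  {"linear":[0.06,0,-0.056],"yaw":0.72},
  {"linear":[0.075,0,-0.07],"yaw":0.9},
])

```text
t: 7.8
tool_pos: [0.5604, -0.0203, 0.3054]
orientation: [-1.35, 0.956, -0.953]
force: [-0.2, -0.6, -0.2]
opening: 0.0556
```

```bash
python3 - <<'E'
from h import *
s=robot.read_state();R=Ro.from_rotvec(s["orientation"]).as_matrix()
a=np.degrees(np.arctan2(R[1,2],R[0,2]));print(s["tool_pos"],a,np.radians(a+35),incr([.611,-.112,.31]))
E
```

```text
[ 0.5604 -0.0203  0.3054] 19.511804103361825 0.9514104628058192 [ 0.1034 -0.0049  0.0171]
```

>>> carry_out([
  {"linear":[0.02,0,0.003],"yaw":0.18},
  {"linear":[0.04,0,0.006],"yaw":0.36},
  {"linear":[0.06,0,0.01],"yaw":0.54},
  {"linear":[0.08,0,0.014],"yaw":0.72},
  {"linear":[0.103,0,0.017],"yaw":0.9},
])

```text
t: 8.43
tool_pos: [0.6104, -0.1119, 0.3023]
orientation: [-0.889, 1.617, -1.608]
force: [-0.1, -0.6, 0.2]
opening: 0.0558
```

>>> carry_out([
  {"linear":[0,0,0],"yaw":0},
  {"linear":[0,0,0],"yaw":0},
])

```text
t: 8.68
tool_pos: [0.6096, -0.1113, 0.3004]
orientation: [-0.893, 1.618, -1.604]
force: [-0.6, -0.1, 0.0]
opening: 0.0558
```

```bash
python3 - <<'E'
from h import *
import pickle
s=robot.read_state();R=Ro.from_rotvec(s["orientation"]).as_matrix()
a=np.degrees(np.arctan2(R[1,2],R[0,2]));print(s["t"],s["tool_pos"],a,abs(s["dq"]).max())
p=robot.camera_params("wrist");im=robot.read_camera("wrist");cv2.imwrite("pics/w4.png",im)
pickle.dump(p,open("w4.pkl","wb"))
E
```

```text
8.675 [ 0.6096 -0.1113  0.3004] -32.207036166130194 0.01719778438572879
```

View pics/w4.png

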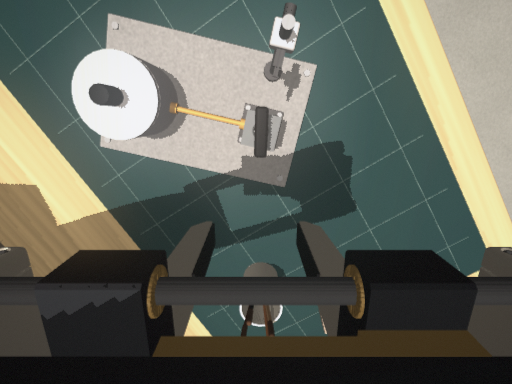

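```bash
python3 - <<'E'
from h import *
im=cv2.imread("pics/w4.png");crop(im,220,0,330,170,5,"pics/w4c.png")
x=cv2.imread("pics/w4c.png");print(x.shape);cv2.imwrite("pics/w4c.png",x[:,:]) 
crop(im,220,0,330,110,5.4,"pics/w4d.png");crop(im,220,80,330,180,5.4,"pics/w4e.png")
E
```

```text
(850, 550, 3)
```

View pics/w4d.png

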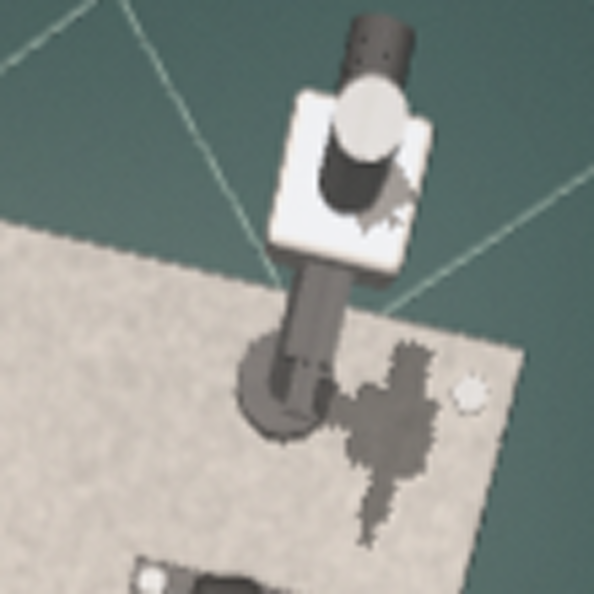

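View pics/w4e.png

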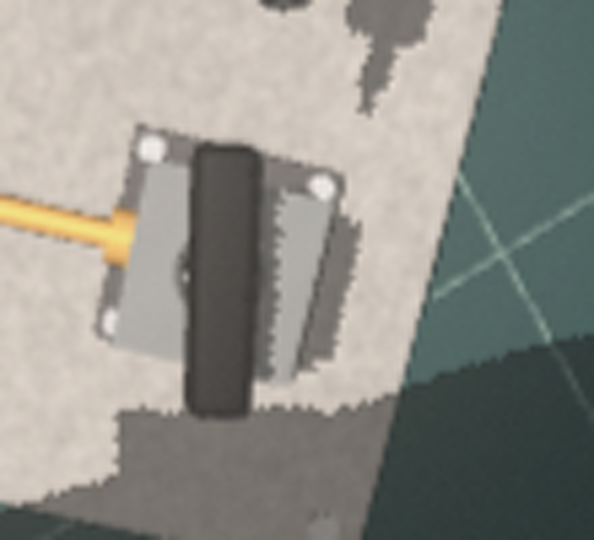

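```bash
python3 - <<'E'
from h import *
import pickle
p=pickle.load(open("w4.pkl","rb"));im=cv2.imread("pics/w4.png")
g=im.max(2);k=(g<92).astype(np.uint8);m=np.zeros_like(k);m[100:162,246:275]=k[100:162,246:275]
m=cv2.morphologyEx(m,cv2.MORPH_OPEN,np.ones((3,3)))
cs,_=cv2.findContours(m,cv2.RETR_EXTERNAL,cv2.CHAIN_APPROX_NONE);c=max(cs,key=cv2.contourArea)
print(cv2.minAreaRect(c))
P=np.array([onz(p,*q[0],.167)[:2]*1000 for q in c]).astype(np.float32).reshape(-1,1,2)
print(cv2.minAreaRect(P))
q=lambda u,v,z:onz(p,220+u/5.4,80+v/5.4,z)
a,b=q(228,148,.167),q(218,413,.167);print(a,b,(a+b)/2,np.linalg.norm(a-b),np.degrees(np.arctan2(*(a-b)[1::-1])))
# block top corners
print("screws on foot?",q(152,150,.129),q(322,187,.129))
print("top edge left", q(160,165,.129),q(115,345,.129),q(335,195,.129))
# base of column
d=lambda u,v,z:onz(p,220+u/5.4,v/5.4,z)
print("column base",d(285,388,.014),"col top",d(371,117,.239))
E
```

```text
((261.2510681152344, 131.96327209472656), (13.49416446685791, 50.12538146972656), 1.6846843957901)
((645.5617065429688, -63.96103286743164), (52.59523391723633, 14.48395824432373), 56.104164123535156)
[ 0.66   -0.0426  0.167 ] [ 0.6312 -0.0853  0.167 ] [ 0.6456 -0.064   0.167 ] 0.051514827295167105 56.02507125854255
screws on foot? [ 0.6468 -0.0335  0.129 ] [ 0.6744 -0.06    0.129 ]
top edge left [ 0.6466 -0.0371  0.129 ] [ 0.6169 -0.0647  0.129 ] [ 0.676 -0.063  0.129]
column base [ 0.7057 -0.0045  0.014 ] col top [ 0.7053 -0.0035  0.239 ]
```

```bash
python3 - <<'E'
from h import *
import pickle
p=pickle.load(open("w4.pkl","rb"));im=cv2.imread("pics/w4.png")
tip=np.array([.6823,-.0262])
for z in np.arange(.185,.235,.005):
    u=proj(p,np.r_[tip,z]);print(round(z,3),u,(u-[220,0])*5.4)
ps=robot.camera_params("scene")
for z in np.arange(.185,.235,.01):print(round(z,3),proj(ps,np.r_[tip,z]))
for n in[("t3",)]:pass
s=cv2.imread("pics/s4.png");crop(s,175,205,225,265,10,"pics/s4p.png")
E
```

```text
0.185 [273.3788  78.5589] [288.2456 424.2178]
0.19 [273.6861  77.8427] [289.905  420.3507]
0.195 [274.0055  77.0983] [291.6298 416.3308]
0.2 [274.3378  76.3239] [293.4242 412.149 ]
0.205 [274.6838  75.5176] [295.2923 407.7952]
0.21 [275.0442  74.6775] [297.2389 403.2587]
0.215 [275.4202  73.8014] [299.2689 398.5277]
0.22 [275.8126  72.8869] [301.3878 393.5893]
0.225 [276.2225  71.9314] [303.6017 388.4297]
0.23 [276.6513  70.9322] [305.9171 383.0337]
0.185 [190.8399 229.5761]
0.195 [190.4862 226.8444]
0.205 [190.1286 224.0821]
0.215 [189.767  221.2886]
0.225 [189.4012 218.4634]
```

View pics/s4p.png

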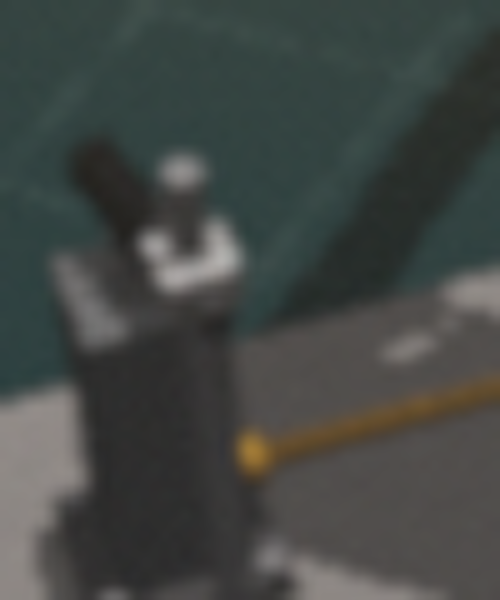

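```bash
python3 - <<'E'
from h import *
s=robot.read_state();R=Ro.from_rotvec(s["orientation"]).as_matrix()
T=np.r_[.6823,-.0262,0]+.067*R[:,0]-.15*R[:,2];T[2]=.222
print(T,incr(T),np.hypot(*T[:2]))
E
```

```text
[ 0.5197 -0.003   0.222 ] [-0.0435  0.0801 -0.1332] 0.5196815521946981
```

>>> carry_out([
  {"linear":[-0.01,0.01,-0.05],"yaw":0.03},
  {"linear":[-0.03,0.03,-0.1],"yaw":0.03},
  {"linear":[-0.0435,0.06,-0.133],"yaw":0.03},
  {"linear":[-0.0435,0.08,-0.133],"yaw":0.03},
  {"linear":[-0.0435,0.08,-0.133],"yaw":0.03},
])

```text
t: 9.35
tool_pos: [0.5189, -0.0029, 0.2205]
orientation: [-0.876, 1.638, -1.624]
force: [0.4, 0.3, 0.5]
opening: 0.0559
```

```bash
python3 - <<'E'
from h import *
import pickle
s=robot.read_state();print(s["t"],s["tool_pos"],abs(s["dq"]).max())
p=robot.camera_params("wrist");im=robot.read_camera("wrist");cv2.imwrite("pics/w5.png",im)
pickle.dump(p,open("w5.pkl","wb"));crop(im,380,60,512,240,4,"pics/w5c.png")
E
```

```text
9.35 [ 0.5189 -0.0029  0.2205] 0.06196791130892616
```

View pics/w5.png

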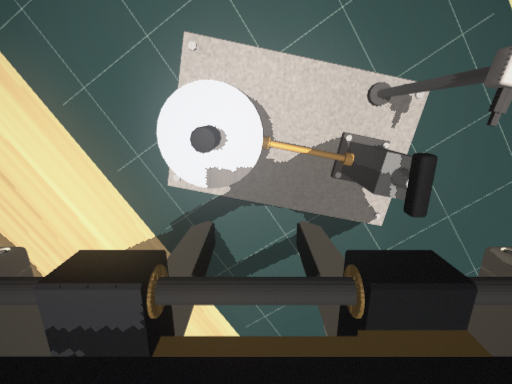

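View pics/w5c.png

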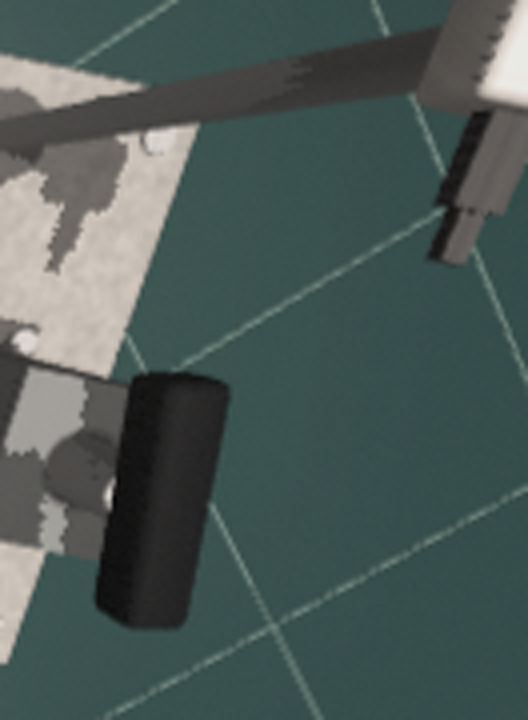

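```bash
python3 - <<'E'
from h import *
import pickle
p=pickle.load(open("w5.pkl","rb"));p4=pickle.load(open("w4.pkl","rb"))
tip=np.array([.6823,-.0262])
for z in np.arange(.19,.225,.005):
    print(round(z,3),(proj(p,np.r_[tip,z])-[380,60])*4)
r=ray(p,492,125.5);c,d=r
# closest to vertical line at tip
x,e=tri([r,(np.r_[tip,0],np.array([0,0,1.]))]);print(x,e)
r4=ray(p4,220+297/5.4,415/5.4);print(tri([r,r4]))
# bar check: top edge ends mid & centre
q=lambda u,v,z:onz(p,380+u/4,60+v/4,z)
print("bar top corners",q(160,372,.167),q(228,383,.167),q(188,628,.167),q(122,627,.167),(q(160,375,.167)+q(228,383,.167)+q(188,628,.167)+q(125,627,.167))/4)
for z in(.151,.159,.167):print((proj(p,np.r_[.6457,-.0633,z])-[380,60])*4)
E
```

```text
0.19 [374.0526 255.777 ]
0.195 [397.5589 256.7349]
0.2 [422.3818 257.7464]
0.205 [448.6353 258.8163]
0.21 [476.4466 259.9497]
0.215 [505.9586 261.1523]
0.22 [537.3324 262.4308]
0.225 [570.7497 263.7926]
[ 0.6822 -0.0264  0.205 ] [np.float64(0.00024223052800229314), np.float64(0.00024223052800246474)]
(array([ 0.6822, -0.0271,  0.2044]), [np.float64(0.0002559186872731798), np.float64(0.00025591868727340285)])
bar top corners [ 0.6538 -0.0348  0.167 ] [ 0.664  -0.0443  0.167 ] [ 0.6364 -0.0884  0.167 ] [ 0.6249 -0.0805  0.167 ] [ 0.6448 -0.0622  0.167 ]
[136.5903 490.4756]
[157.923  499.6817]
[180.7626 509.5381]
```

```bash
python3 - <<'E'
from h import *
s=robot.read_state();R=Ro.from_rotvec(s["orientation"]).as_matrix();a=np.degrees(np.arctan2(R[1,2],R[0,2]));print(a,R)
print(incr([.6456,-.0635,.222]))
E
```

```text
-33.86784462907835 [[-0.5573 -0.0069  0.8303]
 [-0.8303  0.0039 -0.5573]
 [ 0.0007 -1.     -0.0079]]
[-0.0201 -0.0012  0.1379]
```

>>> carry_out([
  {"linear":[-0.007,0,0.04],"yaw":0},
  {"linear":[-0.014,0,0.08],"yaw":0},
  {"linear":[-0.02,0,0.115],"yaw":0},
  {"linear":[-0.02,0,0.138],"yaw":0},
  {"linear":[-0.02,0,0.138],"yaw":0},
], gripper=0.5)

```text
t: 10.02
tool_pos: [0.6471, -0.0657, 0.2214]
orientation: [-0.872, 1.637, -1.627]
force: [-0.3, -0.1, -0.7]
opening: 0.0466
```

```bash
python3 - <<'E'
from h import *
s=robot.read_state();R=Ro.from_rotvec(s["orientation"]).as_matrix();a=np.degrees(np.arctan2(R[1,2],R[0,2]));print(a,R[2],s["tool_pos"])
print(incr([.6456,-.0635,.149]))
import pickle
p=robot.camera_params("wrist");im=robot.read_camera("wrist");cv2.imwrite("pics/w6.png",im)
im=robot.read_camera("scene");crop(im,150,120,270,260,4.2,"pics/s6.png")
E
```

```text
-33.97517478353023 [ 0.0004 -1.     -0.0068] [ 0.6471 -0.0657  0.2214]
[-0.001   0.0724 -0.002 ]
```

View pics/w6.png

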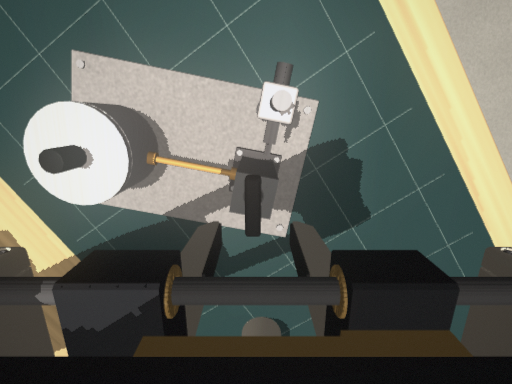

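View pics/s6.png

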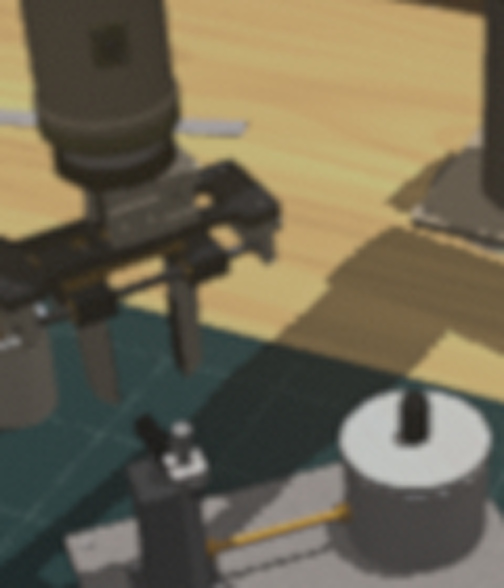

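>>> carry_out([
  {"linear":[-0.001,0.02,-0.002],"yaw":0},
  {"linear":[-0.001,0.04,-0.002],"yaw":0},
  {"linear":[-0.001,0.058,-0.002],"yaw":0},
  {"linear":[-0.001,0.07,-0.002],"yaw":0},
  {"linear":[-0.001,0.0725,-0.002],"yaw":0},
])

```text
t: 10.75
tool_pos: [0.6434, -0.0617, 0.1472]
orientation: [-0.875, 1.639, -1.624]
force: [-0.1, -0.4, 0.1]
opening: 0.0467
```

```bash
python3 - <<'E'
from h import *
s=robot.read_state();print(s["tool_pos"],s["force"],s["wrist_torque"],incr([.6456,-.0635,.149]))
import pickle
p=robot.camera_params("wrist");im=robot.read_camera("wrist");cv2.imwrite("pics/w7.png",im)
E
```

```text
[ 0.6434 -0.0617  0.1472] [-0.1079 -0.3591  0.0656] [-0.0807  0.0978 -0.0468] [ 0.0003 -0.0018  0.0028]
```

View pics/w7.png

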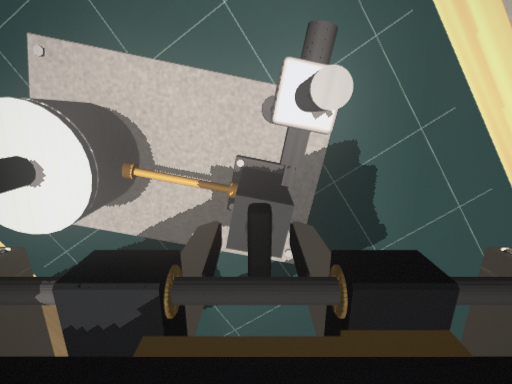

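>>> carry_out([
  {"linear":[0,-0.0015,0.0028],"yaw":0},
  {"linear":[0,-0.0015,0.0028],"yaw":0},
])

```text
t: 11.05
tool_pos: [0.647, -0.0637, 0.1505]
orientation: [-0.872, 1.637, -1.626]
force: [0.1, 0.0, 0.4]
opening: 0.0468
```

```bash
python3 - <<'E'
from h import *
s=robot.read_state();print(s["tool_pos"],incr([.6456,-.0635,.149]))
E
```

```text
[ 0.647  -0.0637  0.1505] [ 0.0006  0.0015 -0.0013]
```

>>> carry_out([
  {"linear":[0.0005,0.0015,-0.0012],"yaw":0},
  {"linear":[0.0005,0.0015,-0.0012],"yaw":0},
  {"linear":[0.0005,0.0015,-0.0012],"yaw":0},
  {"linear":[0.0005,0.0015,-0.0012],"yaw":0},
  {"linear":[0.0005,0.0015,-0.0012],"yaw":0},
], gripper=0, newtons=10)

```text
t: 11.68
tool_pos: [0.6457, -0.0634, 0.149]
orientation: [-0.872, 1.637, -1.626]
force: [0.5, 0.2, -0.5]
opening: 0.0154
```

>>> carry_out([
  {"linear":[0,0,0],"yaw":0},
  {"linear":[0,0,0],"yaw":0},
])

```text
t: 11.92
tool_pos: [0.6457, -0.0634, 0.149]
orientation: [-0.872, 1.637, -1.626]
force: [0.2, -0.0, 0.5]
opening: 0.0158
```

```bash
python3 - <<'E'
from h import *
s=robot.read_state();R=Ro.from_rotvec(s["orientation"]).as_matrix();print(s["tool_pos"],s["opening"],s["force"],R.T@s["force"],s["wrist_torque"],R)
E
```

```text
[ 0.6457 -0.0634  0.149 ] 0.015815190541002236 [ 0.186  -0.0348  0.5132] [-0.0748 -0.5145  0.1702] [-0.0838  0.1241 -0.0662] [[-0.5579 -0.006   0.8299]
 [-0.8299  0.0038 -0.5579]
 [ 0.0002 -1.     -0.0071]]
```

>>> carry_out([
  {"linear":[0,0,0],"yaw":0},
  {"linear":[0,0,0],"yaw":0},
], newtons=30)

```text
t: 12.18
tool_pos: [0.6457, -0.0634, 0.149]
orientation: [-0.872, 1.637, -1.626]
force: [-0.4, -0.1, 0.2]
opening: 0.0152
```

```bash
python3 - <<'E'
from h import *
s=robot.read_state();print(s["tool_pos"],s["opening"],s["force"],s["wrist_torque"])
im=robot.read_camera("wrist");cv2.imwrite("pics/w8.png",im);crop(im,180,140,340,280,4,"pics/w8c.png")
E
```

```text
[ 0.6457 -0.0634  0.149 ] 0.015210176865576264 [-0.4373 -0.0898  0.1991] [-0.0583  0.138   0.0096]
```

View pics/w8c.png

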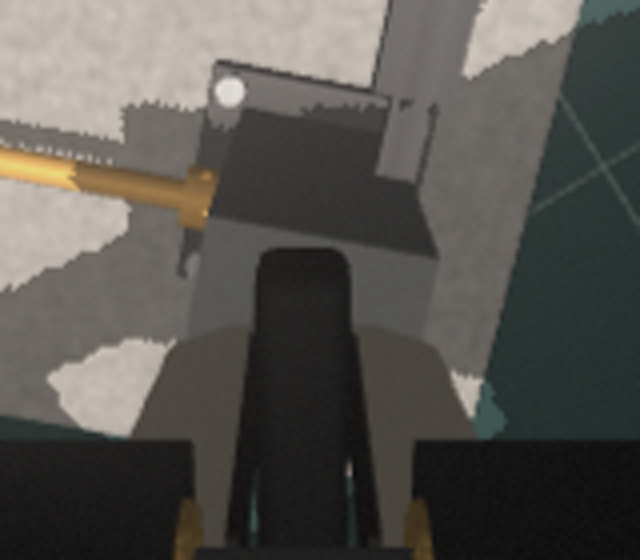

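>>> carry_out([
  {"linear":[0,-0.002,0],"yaw":0},
  {"linear":[0,-0.005,0],"yaw":0},
  {"linear":[0,-0.008,-0.0001],"yaw":0},
  {"linear":[0,-0.012,-0.0001],"yaw":0},
  {"linear":[0,-0.015,-0.0001],"yaw":0},
])

```text
t: 12.85
tool_pos: [0.6458, -0.0634, 0.1644]
orientation: [-0.872, 1.637, -1.626]
force: [0.5, -0.3, -2.5]
opening: 0.015
```

```bash
python3 - <<'E'
from h import *
s=robot.read_state();print(s["tool_pos"],s["opening"],s["force"],s["wrist_torque"],incr([.6457,-.0634,.195]))
im=robot.read_camera("wrist");cv2.imwrite("pics/w9.png",im);crop(im,180,100,340,280,3.2,"pics/w9c.png")
E
```

```text
[ 0.6458 -0.0634  0.1644] 0.01500806873870906 [ 0.4613 -0.279  -2.452 ] [-0.0621  0.0775 -0.0421] [ 0.     -0.0306 -0.0003]
```

View pics/w9c.png

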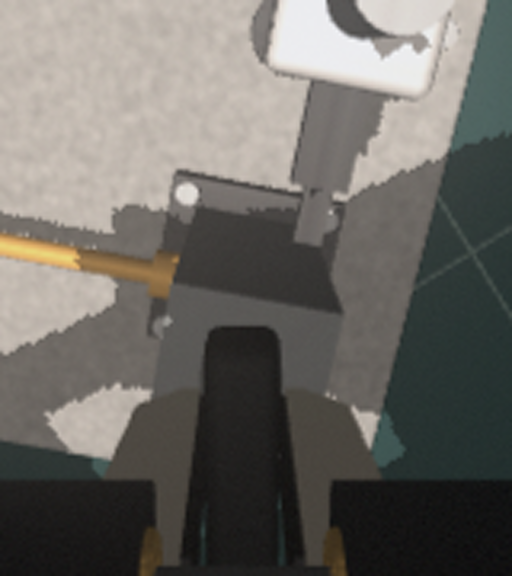

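>>> carry_out([
  {"linear":[0,-0.005,0],"yaw":0},
  {"linear":[0,-0.011,0],"yaw":0},
  {"linear":[0,-0.017,-0.0002],"yaw":0},
  {"linear":[0,-0.022,-0.0002],"yaw":0},
  {"linear":[0,-0.026,-0.0003],"yaw":0},
])

```text
t: 13.52
tool_pos: [0.646, -0.0635, 0.1914]
orientation: [-0.871, 1.636, -1.626]
force: [-0.9, 0.0, -2.7]
opening: 0.0148
```

```bash
python3 - <<'E'
from h import *
import pickle
s=robot.read_state();print(s["tool_pos"],s["opening"],s["force"],s["wrist_torque"],incr([.6457,-.0634,.195]))
p=robot.camera_params("wrist");im=robot.read_camera("wrist");cv2.imwrite("pics/w10.png",im);crop(im,180,80,340,280,3,"pics/w10c.png")
tip=np.array([.6823,-.0262]);
for z in(.2,.205,.21):print(proj(p,np.r_[tip,z]),(proj(p,np.r_[tip,z])-[180,80])*3)
pickle.dump(p,open("w10.pkl","wb"))
im=robot.read_camera("scene");cv2.imwrite("pics/s10.png",im);crop(im,150,120,270,260,4.2,"pics/s10c.png")
E
```

```text
[ 0.646  -0.0635  0.1914] 0.01484470191094983 [-0.8886  0.0341 -2.709 ] [-0.0793  0.0713 -0.0169] [ 0.0001 -0.0036 -0.0003]
[271.7333 162.6946] [275.1998 248.0839]
[272.2269 164.2443] [276.6806 252.733 ]
[272.7541 165.8997] [278.2623 257.6992]
```

View pics/w10c.png

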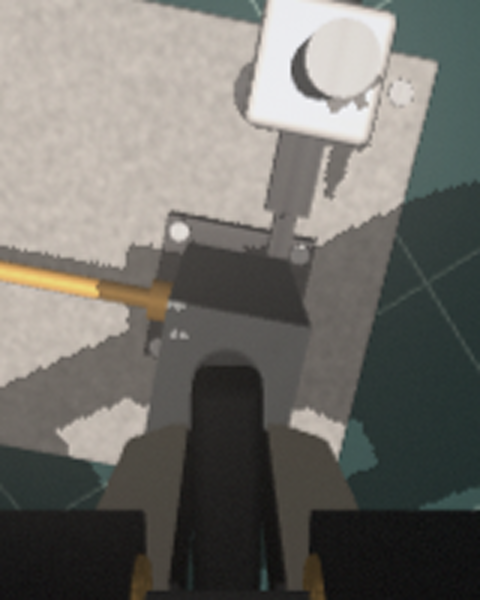

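View pics/s10c.png

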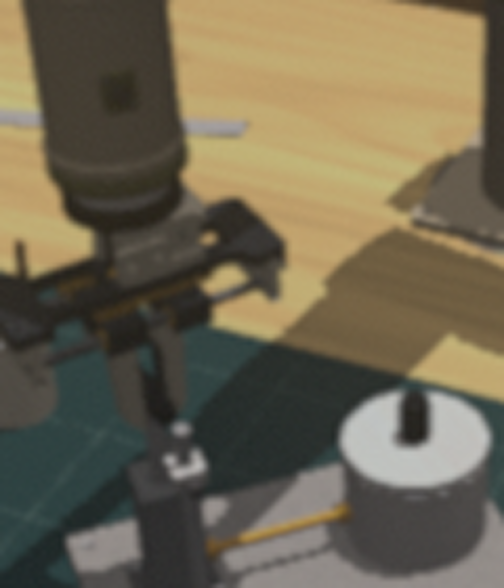

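```bash
python3 - <<'E'
from h import *
a=cv2.imread("pics/w10.png")[135:180,250:300];b=cv2.imread("pics/w5.png")[90:135,462:512]
x=np.hstack([cv2.resize(i,None,fx=8,fy=8,interpolation=cv2.INTER_CUBIC) for i in(a,b)])
x=cv2.convertScaleAbs(x,alpha=1.5);cv2.imwrite("pics/tip.png",x);print(x.shape)
E
```

```text
(360, 800, 3)
```

View pics/tip.png

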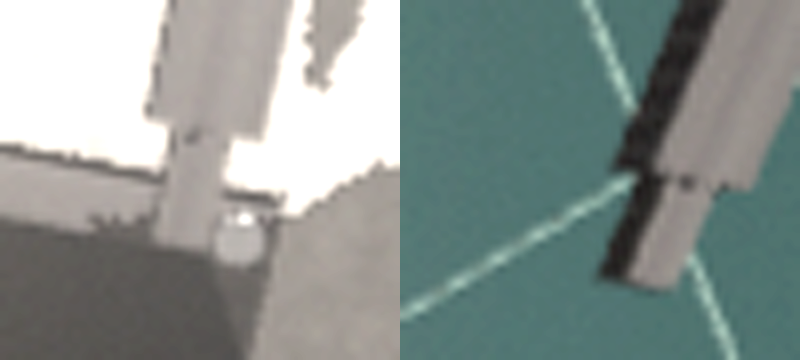

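```bash
python3 - <<'E'
from h import *
import pickle
P={k:pickle.load(open(f"{k}.pkl","rb")) for k in("w4","w5","w10")}
top5=(462+(652-400)/8,90+290/8);top10=(250+186/8,135+245/8)
print("top edge mid",tri([ray(P["w5"],*top5),ray(P["w10"],*top10)]))
c5=(491.5,125.4)
for t in([.6823,-.0262],[.682,-.027]):print(tri([ray(P["w5"],*c5),(np.r_[t,0],np.array([0,0,1.]))])[0])
# bar top check in w5: with corners & w4 corners
q4=lambda u,v:ray(P["w4"],220+u/5.4,80+v/5.4);q5=lambda u,v:ray(P["w5"],380+u/4,60+v/4)
print("far end top mid",tri([q4(228,148),q5(197,378)]))
print("near end top mid",tri([q4(218,413),q5(156,628)]))
E
```

```text
top edge mid (array([ 0.6823, -0.0272,  0.2055]), [np.float64(0.00012846350499107255), np.float64(0.00012846350499108667)])
[ 0.6822 -0.0264  0.2047]
[ 0.6821 -0.0268  0.2044]
far end top mid (array([ 0.6606, -0.0421,  0.1632]), [np.float64(0.000614708308116241), np.float64(0.0006147083081161991)])
near end top mid (array([ 0.6311, -0.0855,  0.1658]), [np.float64(2.4342228836933664e-06), np.float64(2.434222883574573e-06)])
```

```bash
python3 - <<'E'
from h import *
import pickle
P={k:pickle.load(open(f"{k}.pkl","rb")) for k in("w2","w3","w4","w5","w10")}
for k in("w3","w4","w5"):
    im=cv2.imread(f"pics/{k}.png");g=cv2.GaussianBlur(im,(3,3),0).min(2)
    m=(g>225).astype(np.uint8);cs,_=cv2.findContours(m,cv2.RETR_EXTERNAL,cv2.CHAIN_APPROX_NONE)
    for c in cs:
        if cv2.contourArea(c)>2500:
            h=cv2.convexHull(c);Q=np.array([onz(P[k],*q[0],.102)[:2]*1000 for q in h]).astype(np.float32).reshape(-1,1,2)
            e=cv2.minEnclosingCircle(Q)
            if 45<e[1]<65: print(k,"lid disc",e)
im=cv2.imread("pics/w5.png");crop(im,150,20,290,210,4,"pics/w5l.png")
crop(im,350,70,440,230,4,"pics/w5b.png")
E
```

```text
w4 lid disc ((509.3360900878906, 70.46197509765625), 54.22317886352539)
w5 lid disc ((509.4778747558594, 70.9402847290039), 54.33207702636719)
```

View pics/w5b.png

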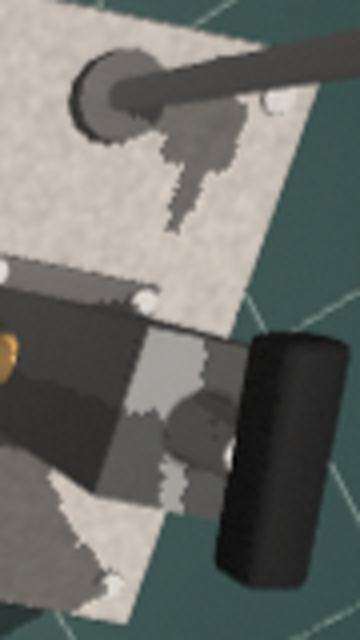

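```bash
python3 - <<'E'
from h import *
import pickle
p=pickle.load(open("w10.pkl","rb"))
for z in(.2054,.2094,.2134):print(z,proj(p,np.r_[.6457+.027*.559,-.0632+.027*.829,z]))
im=cv2.imread("pics/w10.png");x=cv2.convertScaleAbs(cv2.resize(im[190:250,225:290],None,fx=9,fy=9,interpolation=cv2.INTER_CUBIC),alpha=2.5);cv2.imwrite("pics/bar.png",x)
E
```

```text
0.2054 [254.5631 205.9589]
0.2094 [254.5059 208.2998]
0.2134 [254.4456 210.7655]
```

View pics/bar.png

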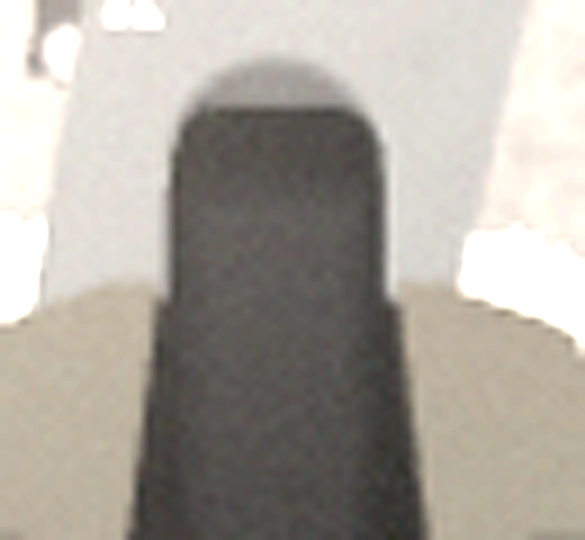

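```bash
python3 - <<'E'
from h import *
import pickle
p=pickle.load(open("w5.pkl","rb"));im=cv2.imread("pics/w5.png")
k=5;x=cv2.convertScaleAbs(cv2.resize(im[130:225,360:445],None,fx=k,fy=k,interpolation=cv2.INTER_CUBIC),alpha=1.8)
c=np.array([.6456,-.0634]);ex=np.array([.703,.711]);ey=np.array([-.711,.703])
bx=np.array([.559,.829]);by=np.array([-.829,.559])
def poly(P,col):
    q=np.array([(proj(p,X)-[360,130]+.5)*k for X in P]).round().astype(int);cv2.polylines(x,[q],True,col,1)
S=[(1,1),(1,-1),(-1,-1),(-1,1)]
poly([np.r_[c+.021*(a*ex+b*ey),.129] for a,b in S],(0,255,0))
poly([np.r_[c+.027*a*bx+.007*b*by,.167] for a,b in S],(0,0,255))
cv2.imwrite("pics/ov.png",x)
E
```

```text
(no output)
```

View pics/ov.png

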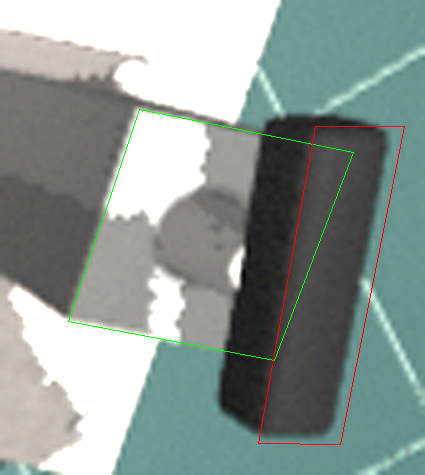

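```bash
python3 - <<'E'
from h import *
import pickle
c=np.array([.6456,-.0634]);ex=np.array([.703,.711]);ey=np.array([-.711,.703])
bx=np.array([.559,.829]);by=np.array([-.829,.559]);S=[(1,1),(1,-1),(-1,-1),(-1,1)]
def mk(p,im,u0,v0,u1,v1,k,items):
    x=cv2.convertScaleAbs(cv2.resize(im[v0:v1,u0:u1],None,fx=k,fy=k,interpolation=cv2.INTER_CUBIC),alpha=1.5)
    for P,col in items:
        q=np.array([(proj(p,X)-[u0,v0]+.5)*k for X in P]).round().astype(int);cv2.polylines(x,[q],True,col,1)
    return x
def it(zc):return [([np.r_[c+.021*(a*ex+b*ey),.129] for a,b in S],(0,255,0)),([np.r_[c+.027*a*bx+.007*b*by,zc+.008] for a,b in S],(0,0,255))]
a=mk(pickle.load(open("w4.pkl","rb")),cv2.imread("pics/w4.png"),225,90,305,170,5,it(.159))
b=mk(pickle.load(open("w10.pkl","rb")),cv2.imread("pics/w10.png"),220,140,300,220,5,it(.2014))
cv2.imwrite("pics/ov2.png",np.hstack([a,b]))
E
```

```text
(no output)
```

View pics/ov2.png

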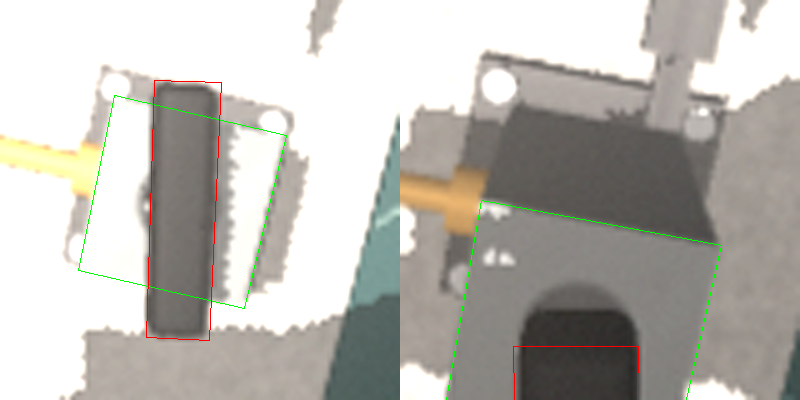

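```bash
python3 - <<'E'
from h import *
import pickle
p=pickle.load(open("w5.pkl","rb"));im=cv2.imread("pics/w5.png")
c=np.array([.6456,-.0636]);bx=np.array([.559,.829]);by=np.array([-.829,.559])
def u_at(v,side,z):
    a,b=[proj(p,np.r_[c+s*.027*bx+side*.007*by,z]) for s in(-1,1)]
    return a[0]+(b[0]-a[0])*(v-a[1])/(b[1]-a[1])
hsv=im.max(2).astype(int)
for v in range(165,206,5):
    row=hsv[v,395:450];bg=row[-1]
    g=np.diff(cv2.GaussianBlur(hsv[v:v+1,395:450].astype(np.float32),(3,1),0)[0])
    R=395+g[20:].argmax()+20+.5; Lft=395+g[:35].argmin()+.5
    pr={dz:(u_at(v,1,.151+dz)+u_at(v,-1,.167+dz))/2 for dz in(-.003,0,.003)}
    print(v,Lft,R,(Lft+R)/2,"pred",{k:round(float(x),1) for k,x in pr.items()},"w",R-Lft,round(u_at(v,-1,.167)-u_at(v,1,.151),1))
E
```

```text
165 400.5 435.5 418.0 pred {-0.003: 421.5, 0: 423.8, 0.003: 426.1} w 35.0 29.1
170 409.5 434.5 422.0 pred {-0.003: 420.6, 0: 422.9, 0.003: 425.2} w 25.0 29.0
175 408.5 433.5 421.0 pred {-0.003: 419.7, 0: 421.9, 0.003: 424.2} w 25.0 28.8
180 408.5 432.5 420.5 pred {-0.003: 418.8, 0: 421.0, 0.003: 423.3} w 24.0 28.7
185 407.5 431.5 419.5 pred {-0.003: 417.9, 0: 420.1, 0.003: 422.4} w 24.0 28.5
190 396.5 431.5 414.0 pred {-0.003: 417.0, 0: 419.2, 0.003: 421.4} w 35.0 28.4
195 405.5 429.5 417.5 pred {-0.003: 416.1, 0: 418.2, 0.003: 420.5} w 24.0 28.2
200 404.5 429.5 417.0 pred {-0.003: 415.1, 0: 417.3, 0.003: 419.6} w 25.0 28.0
205 403.5 428.5 416.0 pred {-0.003: 414.2, 0: 416.4, 0.003: 418.6} w 25.0 27.9
```

>>> carry_out([
  {"linear":[0,-0.002,0],"yaw":0},
  {"linear":[0,-0.0035,-0.0002],"yaw":0},
  {"linear":[0,-0.0035,-0.0002],"yaw":0},
  {"linear":[0,-0.0035,-0.0002],"yaw":0},
])

```text
t: 14.12
tool_pos: [0.646, -0.0634, 0.195]
orientation: [-0.871, 1.636, -1.626]
force: [0.2, -0.2, -3.3]
opening: 0.0149
```

```bash
python3 - <<'E'
from h import *
s=robot.read_state();print(s["t"],s["tool_pos"],s["opening"],s["force"],s["wrist_torque"],abs(s["dq"]).max(),incr([.6457,-.0634,.1948]))
im=robot.read_camera("wrist");cv2.imwrite("pics/w11.png",im)
im=robot.read_camera("scene");cv2.imwrite("pics/s11.png",im)
E
```

```text
14.125 [ 0.646  -0.0634  0.195 ] 0.014911049541551456 [ 0.2351 -0.225  -3.3255] [-0.0412  0.0623  0.0144] 0.002243316997372102 [ 0.0002  0.0002 -0.0003]
```

View pics/w11.png

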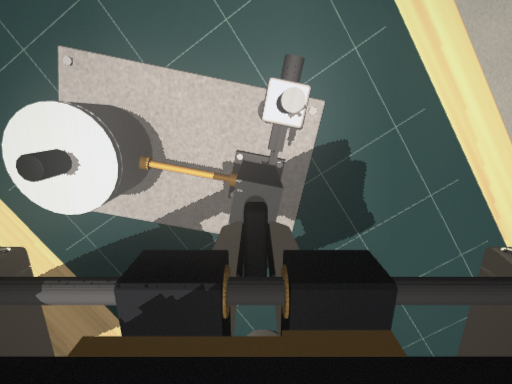

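View pics/s11.png

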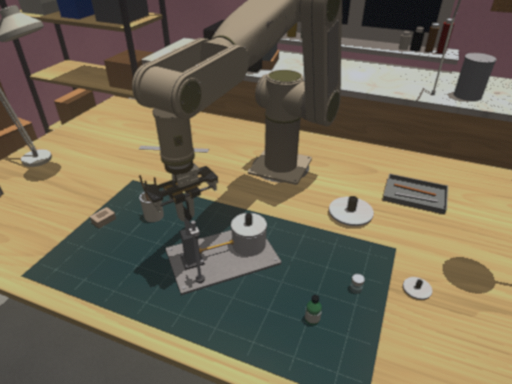

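```bash
python3 - <<'E'
from plant import robot
robot.close_job();s=robot.read_state();print(s["t"],s["tool_pos"],s["opening"])
E
```

```text
the job is handed in; nothing more can be done
the job is handed in; nothing more can be done
```

I put the middle-sized lid on the pot, let go of it, and then drew the pump rod straight up by its handle. I handed the job in at about 14 s, still holding the handle at the pointer's height.

**Lid:** it touched the rim at a tool height of 0.1162 m, against 0.1163 m expected. Later pictures show it flat and centred on the pot to about 1.5 mm.

**Rod:** I lifted it 46 mm. The sideways force readings stayed under about 1 N and the grip showed no slip. The last vertical reading was 3.3 N, roughly the rod's weight.

**Height:** the middle of the cross-bar is at about 0.205 m, against 0.2045 to 0.2055 m measured for the pointer tip.

**Checks that disagreed:**
- **Bar height before the pull:** reading the bar's corners gave about 2.5 mm below the stated value. The midpoint of its outline, which its rounded edges do not shift, agreed to within 1 mm. I used the stated value.
- **Grip opening:** it read about 15 mm on the 14 mm bar.
- **Final height:** I could not check bar against pointer in one side view, because the clamp hides the pointer tip from the scene camera.

In the last scene picture the brush cup, jar, bottle, mould and the other two lids looked undisturbed.

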